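Hang up the cutter that has its battery inside

TASK

The three foam-cutter handles in the dock look exactly alike, but one still has its battery pack inside, which makes it clearly heavier; nothing but its weight shows which. Find it by weight and gently hang it by its ring on the steel peg of the wooden post, so that the peg alone carries it; the two empty ones must end up standing in bays of the dock as they do now. Leave the other things on the bench where they are.

Things in the scene. Friction and masses are not known exactly. Their poses are not given: they have to be found in the camera images.
- dock: Flat black plastic slab, 120 x 345 x 12 mm, fixed to the bench, carrying the three bays in a row along its y axis at y = +110 (bay0), 0 (bay1) and -110 mm (bay2). Origin: centre of its underside; z up. It may stand on the left or the right side of the bench and is a little turned.
- peg_seat (a point): Centre line of the peg at the place to hang on, 55 mm out from the face of the post and 210 mm above the bench. Its axes are the stand's: +x runs along the peg into the post, z up.
- stand: Fixed wooden post, 44 mm square, its top 225 mm above the bench, on a base board 130 mm wide and 18 mm high (from 65 mm in front of the post's axis to 85 mm behind it). Origin: at bench level on the post's axis; the peg sticks out of its -x face, roughly towards the robot.
- peg: Fixed round steel peg, 8 mm in diameter. Origin: where its centre line leaves the post's face, 210 mm above the bench. It runs level along its -x axis for 85 mm; then the last 11 mm turn upward, so that the tip's centre line ends 96 mm out and 9 mm higher (highest point 13 mm above the level centre line).
- rock: Bystander: white foam model of two rock peaks on a foam slab, 76 x 120 x 60 mm; origin centre of underside.
- sander: Bystander: cork sanding block 50 x 90 x 30 mm; origin centre of underside.
- tape: Bystander: roll of paper tape lying flat, 84 mm across, 25 mm high; origin centre of underside.
- jar: Bystander: glass jar, 60 mm across, 85 mm high; origin centre of underside.
- brush: Bystander: flat brush about 180 mm long lying behind the dock, handle towards its -x; origin on its underside.
- spatula: Bystander: spatula about 200 mm long lying at the back; origin on its underside.
- offcut: Bystander: wooden block 90 x 60 x 35 mm behind the post; origin centre of underside.
- bay0: Bay 0 of the dock: shallow fixed tray, 70 (x) x 66 (y) mm inside, floor 18 mm above the bench, walls 10 mm higher than the floor. Origin: centre of its underside, 12 mm above the bench; axes as the dock's. At the start one cutter handle stands in it, centred and square to it.
- bay0_in (a point): Floor centre of bay 0, underside of the handle standing there. Handles, from the underside up: black foot 60 (x) x 56 (y) x 42 mm high; orange grip 38 mm square, flat sides square to x and y, up to 130 mm; upright steel ring of 7 mm round bar, hole 28 mm across and centred 145 mm up, ring top 166 mm. The hole looks along x, so the peg threads it along x.
- bay1: Bay 1 of the dock: shallow fixed tray, 70 (x) x 66 (y) mm inside, floor 18 mm above the bench, walls 10 mm higher than the floor. Origin: centre of its underside, 12 mm above the bench; axes as the dock's. At the start one cutter handle stands in it, centred and square to it.
- bay1_in (a point): Floor centre of bay 1, underside of the handle standing there (same shape as in bay 0). The handle with the battery weighs 0.56 to 0.68 kg, the empty ones 0.29 to 0.35 kg; their centre of mass is on the middle axis, low down, so that a hung handle hangs upright.
- bay2: Bay 2 of the dock: shallow fixed tray, 70 (x) x 66 (y) mm inside, floor 18 mm above the bench, walls 10 mm higher than the floor. Origin: centre of its underside, 12 mm above the bench; axes as the dock's. At the start one cutter handle stands in it, centred and square to it.
- bay2_in (a point): Floor centre of bay 2, underside of the handle standing there (same shape as in bay 0). Which of the three bays holds the heavy handle changes every time.

How it is judged:
By the outcome, as a careful person would: the job done as asked, in the order asked, and still so for the second after the job is handed in, with the robot touching nothing.
It also fails if it takes over 72 s, if anything falls off the work surface, if the arm or the gripper's body presses on something with over 40 N, if the wrist force passes 120 N, or if a joint passes its speed limit or range.

ROBOT

A 6-joint arm with a two-finger parallel gripper is mounted at the origin on the work surface. World frame = base frame: x ahead of the robot, y to its left, z up, the work surface at z = 0. Lengths are in mm, angles in rad, forces in N, time in s.
With the tool pointing down it reaches from about 350 to 875 mm from the base axis. Payload 4.2 kg.
Tool frame: the origin (TCP) lies between the finger pads; the fingertips stand 25 mm ahead of it and the grasp point (between the pads) lies 6 mm ahead of it; z points along the fingers, y is the line along which they close (so a half turn about z gives the same grasp; the last joint's range is limited). The gripper opens to 85 mm and grips with 20 to 120 N. Pads are 22 mm wide; open, the fingers measure 114 mm over their backs; the gripper's body (76 mm by 85 mm) begins 54 mm behind the grasp point. The pads swing forward as they close: fully open they stand 13 mm farther back than shut.
Start: joints at [-0.94, 0.385, 0.008, 0, -1.194, -0.259], TCP at [227.072, -582.269, 256.312] pointing down, gripper open.
Joint ranges: [-3.14, 3.14], [-1.21, 2.06], [-1.07, 1.41], [-3.16, 2.05], [-2.99, -0.16], [-3.1, 3.1]. Speed limits (rad/s): [2.79, 2.79, 3.14, 3.14, 3.14, 3.14].

INTERFACE

Orientations are given as a unit quaternion [x, y, z, w].
In Python, from bench import read_state, imaging, workorder, nets gives the robot as it stands.
- The arm moves only by the tool apply_moves, never from a script. Its argument "rows" is a list of rows, each an object with "hand": the opening, from -1 (shut) to 1 (fully open); "delta_pos": the shift along the tool's x, y, z in mm, a list of three; "yaw": the turn about the tool's z in rad. A call has 1 to 12 rows; each row is the pose to reach, as a shift and turn from the pose commanded when the call began, along the tool's axes at that moment; what a row does not reach only later rows make up. A row lasts 1/12 s, in which the tool goes at most 41.7 mm and 7.16 degrees, less where a joint would pass 70% of its speed; a pose out of reach is approached as far as the arm can. A call with a gripper value outside its range is refused whole. The fingers move at their own pace and stop on an object; the grip force is fixed at half the most. Time passes only in rows, so rows that repeat a pose let the fingers close. It gives the time, the measured TCP pose, the force, the opening and the grip force at its end, in the units of the state.
- read_state(): the state, without advancing time (a new reading comes with each control period).
- imaging.get_image(name): name is "scene" or "top" or "wrist"; returns a dict with "pixels" (400x640x3 uint8, red, green, blue), "fx", "fy", "cx", "cy" (pixels), "xyz" and "rotation" of the camera in the world. Camera axes: x right, y down, z forward; pixel columns grow to the right and rows downward; lengths in mm; the calibration is good to about 2 mm. A picture is of the moment at which its call begins. There is no depth.
- workorder.job_done(): hands the job in; it is judged then, once.
Trained networks look in the newest picture that a camera, given by its name, has taken for a name from the list of things; names that differ only in an ending like _2 or _b are one class to them, and where a whole thing is asked for, a point or a joint stands for the part that bears it (a point fixed in the world has none). Each returns a list of dicts, best first, with "score" (0 to 1); they miss things now and then, are a little off and sometimes report something else, mostly with a low value. They report only what shows in the picture. A call takes as long as a camera call.
- nets.find_in(camera, query): "location" ([row, column] in pixels, amid what is visible of it).
- nets.pinpoint(camera, query): "location" ([row, column] in pixels: a listed point, or the origin of a listed thing).
The state is a dict: "clock": time; "joints": joint angles; "joint_vel": joint speeds; "joint_efforts": joint torques, N m; "position": TCP position; "ee_rot": TCP orientation; "contact_force": force on the tool from outside, world axes, zero at the start; "wrist_torque": the same for the moment, N m; "gripper_width": finger opening in mm; "grasp_force": force on a finger pad.
Only numpy, scipy, OpenCV 4.12 (cv2) and the standard library are available. Lean on these libraries where they do the work, as an engineer would, in place of code of your own. Each camera call takes 0.05 s, during which the arm holds its last target. There are 200 camera calls.

## Working session

There is one attempt and no reset: what is moved stays moved. The work goes in short steps, Python scripts to look and compute and a tool call to move; the robot and the scene stay as the last step left them, time stands still between calls to the robot, and variables do not carry over. Pictures are saved under pics/ and viewed, at most 10 in all, crops included, and the job is handed in when it is done.

Besides the shell and the picture viewer there is one more tool, called as name(argument=value, ...) on one line, values as JSON. apply_moves: Moves the arm, as the interface text tells. Its arguments: {"type":"object","properties":{"rows":{"type":"array"}},"required":["rows"]}

```bash
mkdir -p pics
cat > h.py <<'E'
import numpy as np, cv2
from bench import read_state, imaging, workorder, nets
def snap(n,f=None):
    im=imaging.get_image(n)
    if f: cv2.imwrite('pics/'+f,im['pixels'][:,:,::-1])
    return im
def ray(im,rc):
    d=np.array([(rc[1]-im['cx'])/im['fx'],(rc[0]-im['cy'])/im['fy'],1.])
    return np.array(im['xyz']),np.array(im['rotation'])@d
def onz(im,rc,z):
    o,d=ray(im,rc); return o+d*(z-o[2])/d[2]
def proj(im,p):
    c=np.array(im['rotation']).T@(np.array(p)-im['xyz']); return im['fy']*c[1]/c[2]+im['cy'],im['fx']*c[0]/c[2]+im['cx']
E
python3 - <<'E'
from h import *
np.set_printoptions(precision=1,suppress=True)
s=read_state();print(s)
for c in ['scene','top']:
    im=snap(c,c+'0.png');print(c,im['xyz'],np.array(im['rotation']).round(3).tolist(),im['fx'],im['cx'],im['cy'])
    for q,z in [('dock',0),('bay0',12),('bay1',12),('bay2',12),('bay0_in',18),('bay1_in',18),('bay2_in',18),('peg_seat',210),('peg',210),('stand',0),('jar',0)]:
        for r in nets.pinpoint(c,q)[:3]: print(q,round(r['score'],2),np.array(r['location']),onz(im,r['location'],z))
E
```

```text
{'clock': 0.0, 'joints': array([-0.9,  0.4,  0. , -0. , -1.2, -0.3]), 'joint_vel': array([-0., -0.,  0.,  0., -0.,  0.]), 'joint_efforts': array([  0. , -39.2,  18.8,   4.2,  -0. ,  -0. ]), 'position': array([ 226.9, -581.8,  255.2]), 'ee_rot': array([-0.2,  1. ,  0. , -0. ]), 'contact_force': array([ 0.1, -0.1,  0.2]), 'wrist_torque': array([-0.,  0., -0.]), 'grasp_force': 0.0, 'gripper_width': 85.43356546603661}
scene [1386.1 -149.9 1101.8] [0.728, 0.594, -0.215, -0.267] 499.92968852686926 316.1408909729793 196.26736322923105Traceback (most recent call last):
  File "<stdin>", line 7, in <module>
  File "h.py", line 11, in onz
    o,d=ray(im,rc); return o+d*(z-o[2])/d[2]
        ~~~^^^^^^^
  File "h.py", line 9, in ray
    return np.array(im['xyz']),np.array(im['rotation'])@d
                               ~~~~~~~~~~~~~~~~~~~~~~~~^~
ValueError: matmul: Input operand 1 has a mismatch in its core dimension 0, with gufunc signature (n?,k),(k,m?)->(n?,m?) (size 3 is different from 4)
```

```bash
cd pics; ls
```

```text
scene0.png
```

View pics/scene0.png

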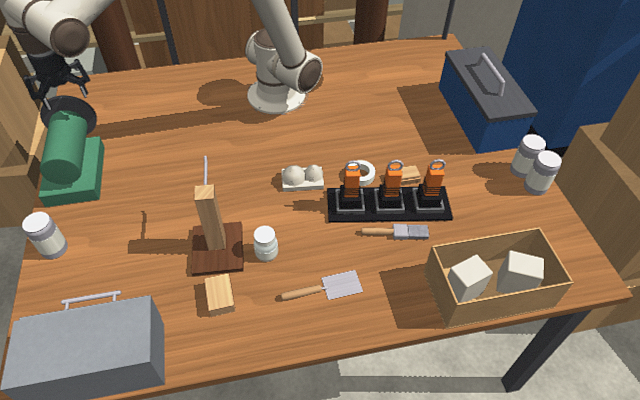

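The scene picture shows the post at about (210,215) with its peg toward the robot, and the dock with three orange handles at columns 352, 394, 434, rows 160–210. Rotations are quaternions, so I'll fix the helper.

```bash
python3 - <<'E'
t=open('h.py').read()
t=t.replace("import numpy as np, cv2","import numpy as np, cv2\nfrom scipy.spatial.transform import Rotation as Ro")
t=t.replace("    return im\n","    im['rotation']=Ro.from_quat(im['rotation']).as_matrix(); im['xyz']=np.array(im['xyz']); return im\n",1)
open('h.py','w').write(t)
E
python3 - <<'E'
from h import *
np.set_printoptions(precision=1,suppress=True)
s=read_state();print(Ro.from_quat(s['ee_rot']).as_matrix())
for c in ['scene','top']:
    im=snap(c,c+'1.png');print(c,im['xyz'])
    for q,z in [('dock',0),('bay0',12),('bay1',12),('bay2',12),('bay0_in',18),('bay1_in',18),('bay2_in',18),('peg_seat',210),('peg',210),('stand',0),('jar',0)]:
        for r in nets.pinpoint(c,q)[:3]: print(q,round(r['score'],2),np.array(r['location']),onz(im,r['location'],z))
E
```

```text
[[-0.9 -0.4 -0. ]
 [-0.4  0.9  0. ]
 [ 0.   0.  -1. ]]
scene [1386.1 -149.9 1101.8]
dock 0.71 [206.1 389.2] [556.1 238.    0. ]
dock 0.57 [171.4 201.9] [ 315.9 -274.1    0. ]
bay0 0.69 [201.9 426.7] [571.5 342.2  12. ]
bay0 0.49 [201.4 386.1] [547.  230.2  12. ]
bay1 0.69 [201.9 426.7] [571.5 342.2  12. ]
bay1 0.49 [201.4 386.1] [547.  230.2  12. ]
bay2 0.69 [201.9 426.7] [571.5 342.2  12. ]
bay2 0.49 [201.4 386.1] [547.  230.2  12. ]
bay0_in 0.48 [201.7 425.7] [574.7 337.   18. ]
bay1_in 0.76 [202.1 390.8] [556.7 240.3  18. ]
bay2_in 0.52 [200.4 350.3] [528.1 130.3  18. ]
peg_seat 0.41 [174.9 204.4] [ 532.7 -245.2  210. ]
peg 0.52 [191.2 207.2] [ 586.3 -241.9  210. ]
stand 0.57 [245.7 219.3] [ 596.4 -244.5    0. ]
jar 0.98 [252.8 267. ] [ 643.9 -123.5    0. ]
jar 0.47 [177.2 401.9] [457.3 307.7   0. ]
top [431.7  25.5 949.3]
dock 0.61 [246.5 224.6] [542.8 235.3   0. ]
bay0 0.8 [240.2 177.9] [567.9 344.7  12. ]
bay0 0.65 [245.8 266.3] [533.1 132.   12. ]
bay0 0.61 [243.9 222. ] [548.3 238.6  12. ]
bay1 0.8 [240.2 177.9] [567.9 344.7  12. ]
bay1 0.65 [245.8 266.3] [533.1 132.   12. ]
bay1 0.61 [243.9 222. ] [548.3 238.6  12. ]
bay2 0.8 [240.2 177.9] [567.9 344.7  12. ]
bay2 0.65 [245.8 266.3] [533.1 132.   12. ]
bay2 0.61 [243.9 222. ] [548.3 238.6  12. ]
bay0_in 0.68 [239.4 179.2] [568.7 339.5  18. ]
bay1_in 0.61 [242.  221.1] [552.4 239.2  18. ]
bay2_in 0.6 [242.6 265.4] [540.3 132.9  18. ]
peg_seat 0.69 [220.7 447. ] [ 525.4 -243.3  210. ]
peg_seat 0.61 [240.  175.6] [540.  281.7 210. ]
peg 0.48 [194.4 446.3] [ 577.4 -250.9  210. ]
peg 0.23 [293.6 319.9] [412.9  16.5 210. ]
stand 0.72 [204.7 418. ] [ 599.5 -253.9    0. ]
jar 0.94 [191.8 366. ] [ 645.6 -127.8    0. ]
```

View pics/top1.png

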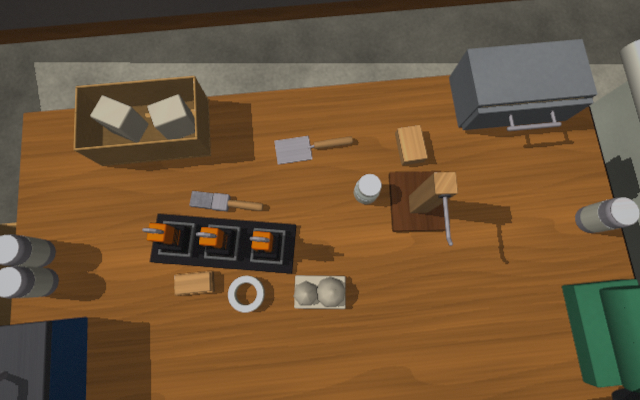

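The top picture shows the dock slab spanning about (150–297, 215–272), orange grips near rows 233–242, and the peg from (445,195) to (450,243). I'll view enlarged crops for precision.

Run:
```python
import cv2,numpy as np
t=cv2.imread('pics/top1.png');s=cv2.imread('pics/scene1.png')
f=lambda im,c,r,w,h:cv2.resize(im[r:r+h,c:c+w],None,fx=4,fy=4,interpolation=cv2.INTER_CUBIC)
a=f(t,140,205,160,70);b=f(t,380,165,80,75);c=f(s,180,145,80,75)
out=np.zeros((580,640,3),np.uint8);out[:280]=a;out[280:580,:320]=b;out[280:580,320:]=c
cv2.imwrite('pics/crop1.png',out)
```

```text
(no output)
```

View pics/crop1.png

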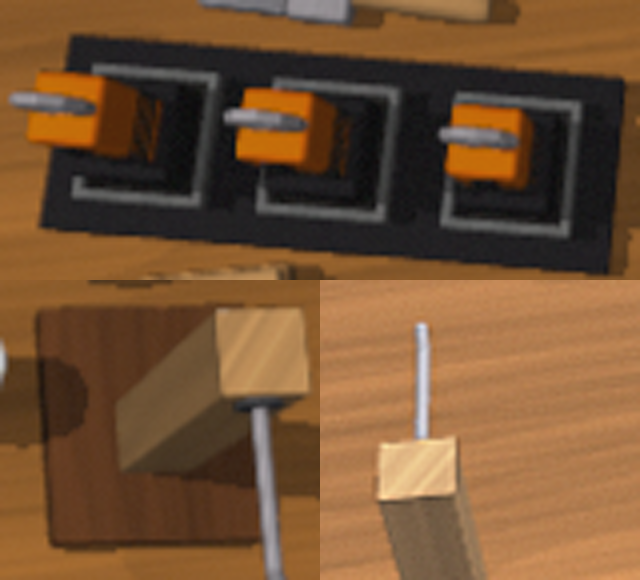

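The crop shows the slab corners at (68,36), (622,80), (607,273), (40,228), the grip tops near (66,112), (273,127), (484,142), and the post top and peg in both views.

Run:
```python
from h import *
np.set_printoptions(precision=1,suppress=True)
im=snap('top')
A=lambda x,y:(y/4+205-.4,x/4+140-.4)
C=[onz(im,A(*p),12)[:2] for p in [(68,36),(622,80),(607,273),(40,228)]]
C=np.array(C);print(C)
M=np.array([[60,172.5],[60,-172.5],[-60,-172.5],[-60,172.5]])
c=C.mean(0);z=((C-c)@[1,1j]*np.conj(M@[1,1j])).sum();th=np.angle(z);print('dock',c,th,abs(z)/(M**2).sum())
R=lambda a:np.array([[np.cos(a),-np.sin(a)],[np.sin(a),np.cos(a)]])
for y in(110,0,-110):print(c+R(th)@[0,y])
print('grips',[onz(im,A(*p),148)[:2] for p in[(66,112),(273,127),(484,142)]])
B=lambda x,y:((y-280)/4+165-.4,x/4+380-.4)
P=np.array([onz(im,B(*p),225)[:2] for p in[(218,309),(302,309),(308,395),(220,397)]]);print('post',P,P.mean(0))
# peg pixels top: bright grey column centroid per row
px=im['pixels'].astype(int)
pts=[]
for r in range(199,246):
    row=px[r,440:460];m=(row.max(1)-row.min(1)<25)&(row.mean(1)>110)
    if m.any():
        w=np.where(m)[0];pts.append(onz(im,(r,440+w.mean()),210)[:2])
pts=np.array(pts);print(len(pts),pts[::5]);
q=pts[3:-6];k=np.polyfit(q[:,0],q[:,1],1);print('peg line y=',k,'yaw',np.arctan(k[0]),np.abs(np.polyval(k,q[:,0])-q[:,1]).max())
s=snap('scene');px=s['pixels'].astype(int);pt=[]
for r in range(150,186):
    row=px[r,195:220];m=(row.max(1)-row.min(1)<25)&(row.mean(1)>110)
    if m.any():pt.append(onz(s,(r,195+np.where(m)[0].mean()),210)[:2])
pt=np.array(pt);print('scene',len(pt),pt[::4])
S=lambda x,y:((y-280)/4+145-.4,(x-320)/4+180-.4)
P=np.array([onz(s,S(*p),225)[:2] for p in[(379,447),(457,438),(455,490),(379,500)]]);print('post',P,P.mean(0))
st=read_state();print(st['position'],Ro.from_quat(st['ee_rot']).as_matrix())
```

```text
[[638.9 395.2]
 [577.9  57.9]
 [462.7  77.1]
 [523.1 413.6]]
dock [550.6 236. ] -0.17646272691362086 0.9904087583066153
[570.  344.3]
[550.6 236. ]
[531.3 127.7]
grips [array([568.6, 343.2]), array([550. , 236.2]), array([531.3, 127.5])]
post [[ 621.5 -229.2]
 [ 617.5 -270.1]
 [ 574.5 -265.4]
 [ 577.8 -222.9]] [ 597.8 -246.9]
46 [[ 568.6 -245.7]
 [ 558.6 -245. ]
 [ 548.7 -243.3]
 [ 538.8 -242.6]
 [ 528.9 -241.9]
 [ 519.1 -241.2]
 [ 509.4 -240.5]
 [ 499.7 -239.8]
 [ 490.  -239.2]
 [ 480.2 -241.3]]
peg line y= [  -0.1 -200.8] yaw -0.0781795582794177 0.47615215728228577
scene 29 [[ 468.2 -241. ]
 [ 482.5 -240.7]
 [ 496.3 -241.5]
 [ 509.9 -242.4]
 [ 523.3 -243.2]
 [ 536.6 -244. ]
 [ 549.6 -244.8]
 [ 562.3 -246.7]]
post [[ 578.8 -268.7]
 [ 580.8 -223.8]
 [ 620.4 -227.8]
 [ 619.3 -270.6]] [ 599.8 -247.7]
[ 227.1 -582.3  256.3] [[-0.9 -0.4 -0. ]
 [-0.4  0.9 -0. ]
 [ 0.  -0.  -1. ]]
```

```bash
cat >> h.py <<'E'
import json,os
# commanded pose: x,y,z, angle of tool y axis in world (tool z down)
def load(): return np.array(json.load(open('cmd.json')))
def adv(dp,yaw):   # record a rounded move made
    p=load();a=p[3];Y=np.array([np.cos(a),np.sin(a),0]);Z=np.array([0,0,-1.]);X=np.cross(Y,Z)
    p[:3]+=dp[0]*X+dp[1]*Y+dp[2]*Z;p[3]-=yaw;json.dump(p.tolist(),open('cmd.json','w'));return p
def to(t):         # move to reach [x,y,z,ang]
    p=load();a=p[3];Y=np.array([np.cos(a),np.sin(a),0]);Z=np.array([0,0,-1.]);X=np.cross(Y,Z)
    d=np.array(t[:3])-p[:3];return [round(float(v@d),1) for v in(X,Y,Z)],round(float(p[3]-t[3]),3)
def go(dp,yaw,*ts):
    adv(dp,yaw);s=read_state();R=Ro.from_quat(s['ee_rot']).as_matrix()
    print('cmd',load().round(3),'meas',s['position'].round(1),round(float(np.arctan2(R[1,1],R[0,1])),3),'z',R[:,2].round(3),'F',np.round(s['contact_force'],2),'w',round(s['gripper_width'],1),'t',s['clock'])
    for t in ts: print('to',t,to(t))
D=np.array([550.5,236.]);TD=-.175;AD=np.pi/2-.175
BAY=[D+y*np.array([-np.sin(TD),np.cos(TD)]) for y in(110,0,-110)]
SEAT=np.array([521.7,-241.4]);AS=np.pi/2-.075
E
python3 - <<'E'
from h import *
s=read_state();R=Ro.from_quat(s['ee_rot']).as_matrix();print(R.round(4))
json.dump([227.072,-582.269,256.312,float(np.arctan2(R[1,1],R[0,1]))],open('cmd.json','w'))
print(BAY,to([*BAY[2],256.3,AD]))
E
```

```text
[[-0.9317 -0.3633 -0.    ]
 [-0.3633  0.9317 -0.    ]
 [ 0.     -0.     -1.    ]]
[array([569.65189514, 344.31991928]), array([550.5, 236. ]), array([531.34810486, 127.68008072])] ([-541.4, 550.9, 0.0], 0.547)
```

apply_moves(rows=[{"hand": 1, "delta_pos": [-270, 275, 0], "yaw": 0.547}, {"hand": 1, "delta_pos": [-270, 275, 0], "yaw": 0.547}, {"hand": 1, "delta_pos": [-270, 275, 0], "yaw": 0.547}, {"hand": 1, "delta_pos": [-270, 275, 0], "yaw": 0.547}, {"hand": 1, "delta_pos": [-270, 275, 0], "yaw": 0.547}, {"hand": 1, "delta_pos": [-270, 275, 0], "yaw": 0.547}, {"hand": 1, "delta_pos": [-270, 275, 0], "yaw": 0.547}, {"hand": 1, "delta_pos": [-270, 275, 0], "yaw": 0.547}, {"hand": 1, "delta_pos": [-270, 275, 0], "yaw": 0.547}, {"hand": 1, "delta_pos": [-270, 275, 0], "yaw": 0.547}, {"hand": 1, "delta_pos": [-270, 275, 0], "yaw": 0.547}, {"hand": 1, "delta_pos": [-270, 275, 0], "yaw": 0.547}])

```text
clock: 2.4
position: [379.2, -227.1, 256.7]
ee_rot: [0.086, 0.996, -0.0, 0.0]
contact_force: [0.0, -0.3, 0.1]
gripper_width: 85.5
grasp_force: 0.0
```

```bash
python3 -c "
from h import *
go([-270,275,0],.547,[*BAY[2],256.3,AD],[*BAY[2],230,AD])"
```

```text
cmd [ 378.718 -227.969  256.312    1.396] meas [ 379.2 -227.1  256.7] 1.399 z [ 0.001 -0.    -1.   ] F [ 0.01 -0.3   0.14] w 85.5 t 2.4
to [np.float64(531.3481048647044), np.float64(127.68008072045733), 256.3, 1.3957963267948965] ([-88.3, 376.8, 0.0], -0.0)
to [np.float64(531.3481048647044), np.float64(127.68008072045733), 230, 1.3957963267948965] ([-88.3, 376.8, 26.3], -0.0)
```

apply_moves(rows=[{"hand": 1, "delta_pos": [-88.3, 376.8, 0], "yaw": 0}, {"hand": 1, "delta_pos": [-88.3, 376.8, 0], "yaw": 0}, {"hand": 1, "delta_pos": [-88.3, 376.8, 0], "yaw": 0}, {"hand": 1, "delta_pos": [-88.3, 376.8, 0], "yaw": 0}, {"hand": 1, "delta_pos": [-88.3, 376.8, 0], "yaw": 0}, {"hand": 1, "delta_pos": [-88.3, 376.8, 0], "yaw": 0}, {"hand": 1, "delta_pos": [-88.3, 376.8, 0], "yaw": 0}, {"hand": 1, "delta_pos": [-88.3, 376.8, 0], "yaw": 0}, {"hand": 1, "delta_pos": [-88.3, 376.8, 0], "yaw": 0}, {"hand": 1, "delta_pos": [-88.3, 376.8, 0], "yaw": 0}, {"hand": 1, "delta_pos": [-88.3, 376.8, 20], "yaw": 0}, {"hand": 1, "delta_pos": [-88.3, 376.8, 20], "yaw": 0}])

```text
clock: 3.4
position: [530.1, 126.8, 232.7]
ee_rot: [0.088, 0.996, -0.001, -0.003]
contact_force: [-1.1, -0.1, -0.7]
gripper_width: 85.7
grasp_force: 0.0
```

```bash
python3 -c "
from h import *
go([-88.3,376.8,20],0,[*BAY[2],144,AD])
im=snap('wrist','w1.png')
print([ (round(r['score'],2),r['location']) for r in nets.find_in('wrist','bay2_in')])
for z in (18,130+18,163,184): print(z,proj(im,[*BAY[2],z]))"
```

```text
cmd [531.344 127.672 236.312   1.396] meas [530.1 126.8 232.7] 1.394 z [-0.007 -0.002 -1.   ] F [-1.08 -0.12 -0.72] w 85.7 t 3.4
to [np.float64(531.3481048647044), np.float64(127.68008072045733), 144, 1.3957963267948965] ([-0.0, 0.0, 92.3], -0.0)
[(0.93, [157.0, 316.8])]
18 (np.float64(185.37070058240897), np.float64(318.5837025654347))
148 (np.float64(226.53306019604196), np.float64(319.08524246788056))
163 (np.float64(234.55342838563206), np.float64(319.1829660852131))
184 (np.float64(247.91451219515614), np.float64(319.34576327986616))
```

View pics/w1.png

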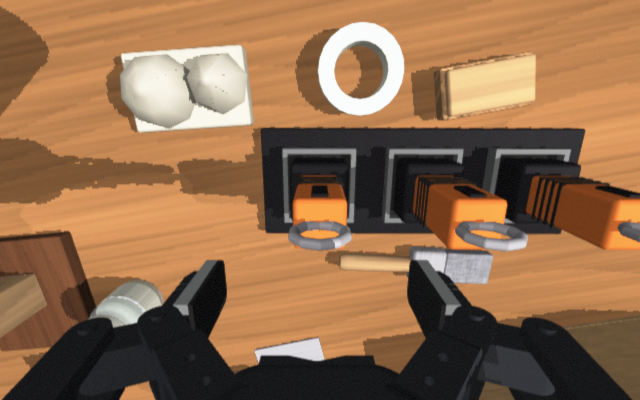

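The wrist picture shows the bay2 handle centred between the fingers, its ring at (320,235), which agrees with the projected 319/234.5. Next I descend and grip.

apply_moves(rows=[{"hand": 1, "delta_pos": [0, 0, 30], "yaw": 0}, {"hand": 1, "delta_pos": [0, 0, 60], "yaw": 0}, {"hand": 1, "delta_pos": [0, 0, 80], "yaw": 0}, {"hand": 1, "delta_pos": [0, 0, 92], "yaw": 0}, {"hand": 1, "delta_pos": [0, 0, 92], "yaw": 0}, {"hand": -1, "delta_pos": [0, 0, 92], "yaw": 0}, {"hand": -1, "delta_pos": [0, 0, 92], "yaw": 0}, {"hand": -1, "delta_pos": [0, 0, 92], "yaw": 0}, {"hand": -1, "delta_pos": [0, 0, 92], "yaw": 0}, {"hand": -1, "delta_pos": [0, 0, 92], "yaw": 0}, {"hand": -1, "delta_pos": [0, 0, 92], "yaw": 0}, {"hand": -1, "delta_pos": [0, 0, 92], "yaw": 0}])

```text
clock: 4.5
position: [532.1, 127.9, 145.8]
ee_rot: [0.087, 0.996, 0.0, 0.001]
contact_force: [-0.8, 0.3, 6.3]
gripper_width: 37.5
grasp_force: 59.9
```

```bash
python3 -c "
from h import *
go([0,0,92],0)"
```

```text
cmd [531.344 127.672 144.312   1.396] meas [532.1 127.9 145.8] 1.396 z [ 0.002  0.    -1.   ] F [-0.77  0.27  6.31] w 37.5 t 4.5
```

apply_moves(rows=[{"hand": -1, "delta_pos": [0, 0, -10], "yaw": 0}, {"hand": -1, "delta_pos": [0, 0, -20], "yaw": 0}, {"hand": -1, "delta_pos": [0, 0, -25], "yaw": 0}, {"hand": -1, "delta_pos": [0, 0, -25], "yaw": 0}, {"hand": -1, "delta_pos": [0, 0, -25], "yaw": 0}, {"hand": -1, "delta_pos": [0, 0, -25], "yaw": 0}, {"hand": -1, "delta_pos": [0, 0, -25], "yaw": 0}, {"hand": -1, "delta_pos": [0, 0, -25], "yaw": 0}, {"hand": -1, "delta_pos": [0, 0, -25], "yaw": 0}, {"hand": -1, "delta_pos": [0, 0, -25], "yaw": 0}])

```text
clock: 5.33
position: [531.3, 127.7, 169.0]
ee_rot: [0.087, 0.996, -0.0, -0.0]
contact_force: [-0.2, -0.2, -5.1]
gripper_width: 37.4
grasp_force: 61.2
```

```bash
python3 -c "
from h import *
go([0,0,-25],0,[*BAY[2],145.5,AD])
s=read_state();print(s['wrist_torque'],s['grasp_force'])"
```

```text
cmd [531.344 127.672 169.312   1.396] meas [531.3 127.7 169. ] 1.396 z [-0. -0. -1.] F [-0.18 -0.21 -5.11] w 37.4 t 5.3333
to [np.float64(531.3481048647044), np.float64(127.68008072045733), 145.5, 1.3957963267948965] ([-0.0, 0.0, 23.8], -0.0)
[-0.01353449 -0.01099532 -0.00421999] 61.20690733194351
```

5.1 N is ambiguous: heavy should read at least 5.5 N and empty at most 3.4 N. I'll take more readings.

apply_moves(rows=[{"hand": -1, "delta_pos": [0, 0, 0], "yaw": 0}, {"hand": -1, "delta_pos": [0, 0, 0], "yaw": 0}, {"hand": -1, "delta_pos": [0, 0, 0], "yaw": 0}])

```text
clock: 5.58
position: [531.3, 127.7, 169.3]
ee_rot: [0.088, 0.996, -0.0, -0.0]
contact_force: [-1.0, -1.0, -5.6]
gripper_width: 37.6
grasp_force: 61.2
```

apply_moves(rows=[{"hand": -1, "delta_pos": [0, 0, 0], "yaw": 0}, {"hand": -1, "delta_pos": [0, 0, 0], "yaw": 0}])

```text
clock: 5.75
position: [531.4, 127.7, 169.3]
ee_rot: [0.088, 0.996, 0.0, 0.0]
contact_force: [-0.4, 0.3, -4.5]
gripper_width: 37.2
grasp_force: 61.2
```

apply_moves(rows=[{"hand": -1, "delta_pos": [0, 0, 0], "yaw": 0}, {"hand": -1, "delta_pos": [0, 0, 0], "yaw": 0}])

```text
clock: 5.92
position: [531.4, 127.7, 169.3]
ee_rot: [0.088, 0.996, 0.0, 0.0]
contact_force: [-0.8, -0.8, -5.4]
gripper_width: 37.4
grasp_force: 61.2
```

Readings average about 5.15 N, so a comparison is needed. I'll set it back, then weigh bay1.

apply_moves(rows=[{"hand": -1, "delta_pos": [0, 0, 10], "yaw": 0}, {"hand": -1, "delta_pos": [0, 0, 18], "yaw": 0}, {"hand": -1, "delta_pos": [0, 0, 22], "yaw": 0}, {"hand": -1, "delta_pos": [0, 0, 24], "yaw": 0}, {"hand": -1, "delta_pos": [0, 0, 24], "yaw": 0}, {"hand": 1, "delta_pos": [0, 0, 24], "yaw": 0}, {"hand": 1, "delta_pos": [0, 0, 24], "yaw": 0}, {"hand": 1, "delta_pos": [0, 0, 24], "yaw": 0}, {"hand": 1, "delta_pos": [0, 0, 24], "yaw": 0}, {"hand": 1, "delta_pos": [0, 0, 24], "yaw": 0}, {"hand": 1, "delta_pos": [0, 0, 24], "yaw": 0}])

```text
clock: 6.83
position: [531.5, 127.7, 145.4]
ee_rot: [0.087, 0.996, 0.0, 0.0]
contact_force: [0.1, 0.0, -0.5]
gripper_width: 85.4
grasp_force: 0.0
```

apply_moves(rows=[{"hand": 1, "delta_pos": [0, 0, -30], "yaw": 0}, {"hand": 1, "delta_pos": [0, 0, -65], "yaw": 0}, {"hand": 1, "delta_pos": [0, 0, -100], "yaw": 0}, {"hand": 1, "delta_pos": [0, 30, -100], "yaw": 0}, {"hand": 1, "delta_pos": [0, 70, -100], "yaw": 0}, {"hand": 1, "delta_pos": [0, 110, -100], "yaw": 0}, {"hand": 1, "delta_pos": [0, 110, -100], "yaw": 0}, {"hand": 1, "delta_pos": [0, 110, -100], "yaw": 0}, {"hand": 1, "delta_pos": [0, 110, -100], "yaw": 0}, {"hand": 1, "delta_pos": [0, 110, -100], "yaw": 0}])

```text
clock: 7.67
position: [550.3, 235.2, 245.2]
ee_rot: [0.088, 0.996, -0.0, -0.0]
contact_force: [-0.2, 0.5, 0.4]
gripper_width: 84.9
grasp_force: 0.0
```

```bash
python3 -c "
from h import *
go([0,0,24],0);go([0,110,-100],0,[*BAY[1],144.3,AD])
im=snap('wrist','w2.png')"
```

```text
cmd [531.344 127.672 145.312   1.396] meas [550.3 235.2 245.2] 1.395 z [-0. -0. -1.] F [-0.22  0.45  0.39] w 84.9 t 7.6667
cmd [550.517 235.988 245.312   1.396] meas [550.3 235.2 245.2] 1.395 z [-0. -0. -1.] F [-0.22  0.45  0.39] w 84.9 t 7.6667
to [np.float64(550.5), np.float64(236.0), 144.3, 1.3957963267948965] ([0.0, 0.0, 101.0], -0.0)
```

View pics/w2.png

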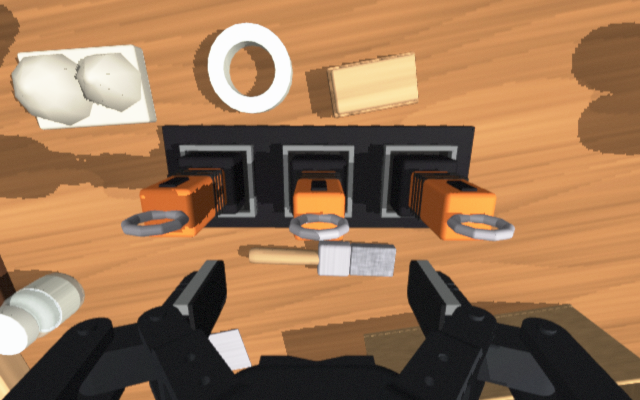

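The wrist picture shows the bay2 handle standing in its tray again (left, ring at (155,223)) and bay1 centred at (319,225).

apply_moves(rows=[{"hand": 1, "delta_pos": [0, 0, 40], "yaw": 0}, {"hand": 1, "delta_pos": [0, 0, 75], "yaw": 0}, {"hand": 1, "delta_pos": [0, 0, 95], "yaw": 0}, {"hand": 1, "delta_pos": [0, 0, 100], "yaw": 0}, {"hand": 1, "delta_pos": [0, 0, 100], "yaw": 0}, {"hand": -1, "delta_pos": [0, 0, 100], "yaw": 0}, {"hand": -1, "delta_pos": [0, 0, 100], "yaw": 0}, {"hand": -1, "delta_pos": [0, 0, 100], "yaw": 0}, {"hand": -1, "delta_pos": [0, 0, 100], "yaw": 0}, {"hand": -1, "delta_pos": [0, 0, 100], "yaw": 0}, {"hand": -1, "delta_pos": [0, 0, 100], "yaw": 0}, {"hand": -1, "delta_pos": [0, 0, 100], "yaw": 0}])

```text
clock: 8.72
position: [551.3, 236.5, 147.1]
ee_rot: [0.087, 0.996, 0.001, 0.001]
contact_force: [-1.5, 0.0, 6.3]
gripper_width: 37.4
grasp_force: 59.6
```

apply_moves(rows=[{"hand": -1, "delta_pos": [0, 0, -10], "yaw": 0}, {"hand": -1, "delta_pos": [0, 0, -20], "yaw": 0}, {"hand": -1, "delta_pos": [0, 0, -25], "yaw": 0}, {"hand": -1, "delta_pos": [0, 0, -25], "yaw": 0}, {"hand": -1, "delta_pos": [0, 0, -25], "yaw": 0}, {"hand": -1, "delta_pos": [0, 0, -25], "yaw": 0}, {"hand": -1, "delta_pos": [0, 0, -25], "yaw": 0}, {"hand": -1, "delta_pos": [0, 0, -25], "yaw": 0}, {"hand": -1, "delta_pos": [0, 0, -25], "yaw": 0}, {"hand": -1, "delta_pos": [0, 0, -25], "yaw": 0}])

```text
clock: 9.55
position: [550.4, 235.9, 170.0]
ee_rot: [0.088, 0.996, -0.0, -0.0]
contact_force: [-0.9, -0.4, -3.3]
gripper_width: 37.9
grasp_force: 60.5
```

apply_moves(rows=[{"hand": -1, "delta_pos": [0, 0, 0], "yaw": 0}, {"hand": -1, "delta_pos": [0, 0, 0], "yaw": 0}])

```text
clock: 9.72
position: [550.5, 236.0, 170.2]
ee_rot: [0.087, 0.996, -0.0, -0.0]
contact_force: [1.3, 0.1, -2.7]
gripper_width: 37.5
grasp_force: 60.5
```

apply_moves(rows=[{"hand": -1, "delta_pos": [0, 0, 0], "yaw": 0}, {"hand": -1, "delta_pos": [0, 0, 0], "yaw": 0}])

```text
clock: 9.88
position: [550.5, 236.0, 170.3]
ee_rot: [0.087, 0.996, 0.0, 0.0]
contact_force: [-0.2, -0.0, -2.9]
gripper_width: 37.6
grasp_force: 60.5
```

apply_moves(rows=[{"hand": -1, "delta_pos": [0, 0, 0], "yaw": 0}, {"hand": -1, "delta_pos": [0, 0, 0], "yaw": 0}])

```text
clock: 10.05
position: [550.5, 236.0, 170.3]
ee_rot: [0.087, 0.996, 0.0, 0.0]
contact_force: [-1.1, -0.3, -2.9]
gripper_width: 37.7
grasp_force: 60.5
```

Bay1 reads about 2.95 N, which is empty. The ratio of 1.75 to bay2 can't occur between two empties, so bay2 holds the battery. I'll put this one back and fetch bay2.

apply_moves(rows=[{"hand": -1, "delta_pos": [0, 0, 10], "yaw": 0}, {"hand": -1, "delta_pos": [0, 0, 18], "yaw": 0}, {"hand": -1, "delta_pos": [0, 0, 22], "yaw": 0}, {"hand": -1, "delta_pos": [0, 0, 24], "yaw": 0}, {"hand": -1, "delta_pos": [0, 0, 24], "yaw": 0}, {"hand": 1, "delta_pos": [0, 0, 24], "yaw": 0}, {"hand": 1, "delta_pos": [0, 0, 24], "yaw": 0}, {"hand": 1, "delta_pos": [0, 0, 24], "yaw": 0}, {"hand": 1, "delta_pos": [0, 0, 24], "yaw": 0}, {"hand": 1, "delta_pos": [0, 0, 24], "yaw": 0}, {"hand": 1, "delta_pos": [0, 0, 24], "yaw": 0}])

```text
clock: 10.97
position: [550.6, 236.0, 146.2]
ee_rot: [0.087, 0.996, -0.0, 0.0]
contact_force: [-0.3, 0.2, -1.1]
gripper_width: 85.5
grasp_force: 0.0
```

apply_moves(rows=[{"hand": 1, "delta_pos": [0, 0, -30], "yaw": 0}, {"hand": 1, "delta_pos": [0, 0, -65], "yaw": 0}, {"hand": 1, "delta_pos": [0, 0, -90], "yaw": 0}, {"hand": 1, "delta_pos": [0, -30, -90], "yaw": 0}, {"hand": 1, "delta_pos": [0, -70, -90], "yaw": 0}, {"hand": 1, "delta_pos": [0, -110, -90], "yaw": 0}, {"hand": 1, "delta_pos": [0, -110, -90], "yaw": 0}, {"hand": 1, "delta_pos": [0, -110, -90], "yaw": 0}, {"hand": 1, "delta_pos": [0, -110, -90], "yaw": 0}, {"hand": 1, "delta_pos": [0, -110, -90], "yaw": 0}])

```text
clock: 11.8
position: [531.7, 128.4, 236.3]
ee_rot: [0.087, 0.996, 0.0, 0.0]
contact_force: [1.1, -0.2, 0.3]
gripper_width: 85.3
grasp_force: 0.0
```

```bash
python3 -c "
from h import *
for m in [[0,0,100],[0,0,-25],[0,0,24]]: adv(m,0)
go([0,-110,-90],0,[*BAY[2],144.3,AD])"
```

```text
cmd [531.344 127.672 236.312   1.396] meas [531.7 128.4 236.3] 1.396 z [ 0.  0. -1.] F [ 1.07 -0.21  0.35] w 85.3 t 11.8
to [np.float64(531.3481048647044), np.float64(127.68008072045733), 144.3, 1.3957963267948965] ([-0.0, 0.0, 92.0], -0.0)
```

apply_moves(rows=[{"hand": 1, "delta_pos": [0, 0, 40], "yaw": 0}, {"hand": 1, "delta_pos": [0, 0, 70], "yaw": 0}, {"hand": 1, "delta_pos": [0, 0, 88], "yaw": 0}, {"hand": 1, "delta_pos": [0, 0, 91], "yaw": 0}, {"hand": 1, "delta_pos": [0, 0, 91], "yaw": 0}, {"hand": -1, "delta_pos": [0, 0, 91], "yaw": 0}, {"hand": -1, "delta_pos": [0, 0, 91], "yaw": 0}, {"hand": -1, "delta_pos": [0, 0, 91], "yaw": 0}, {"hand": -1, "delta_pos": [0, 0, 91], "yaw": 0}, {"hand": -1, "delta_pos": [0, 0, 91], "yaw": 0}, {"hand": -1, "delta_pos": [0, 0, 91], "yaw": 0}, {"hand": -1, "delta_pos": [0, 0, 91], "yaw": 0}])

```text
clock: 12.8
position: [531.9, 127.6, 146.7]
ee_rot: [0.087, 0.996, 0.0, 0.001]
contact_force: [-0.5, -0.8, 6.1]
gripper_width: 37.5
grasp_force: 59.9
```

apply_moves(rows=[{"hand": -1, "delta_pos": [0, 0, -10], "yaw": 0}, {"hand": -1, "delta_pos": [0, 0, -30], "yaw": 0}, {"hand": -1, "delta_pos": [0, 0, -60], "yaw": 0}, {"hand": -1, "delta_pos": [0, 0, -90], "yaw": 0}, {"hand": -1, "delta_pos": [0, 0, -115], "yaw": 0}, {"hand": -1, "delta_pos": [0, 0, -125], "yaw": 0}, {"hand": -1, "delta_pos": [0, 0, -125], "yaw": 0}, {"hand": -1, "delta_pos": [0, 0, -125], "yaw": 0}, {"hand": -1, "delta_pos": [0, 0, -125], "yaw": 0}])

```text
clock: 13.55
position: [529.8, 127.2, 267.4]
ee_rot: [0.088, 0.996, -0.001, -0.003]
contact_force: [-0.2, 0.1, -6.1]
gripper_width: 37.4
grasp_force: 61.6
```

```bash
python3 -c "
from h import *
adv([0,0,91],0)
u=np.array([np.cos(-.075),np.sin(-.075)])
go([0,0,-125],0,[*(SEAT-80*u),270.3,AS])"
```

```text
cmd [531.344 127.672 270.312   1.396] meas [529.8 127.2 267.4] 1.395 z [-0.006 -0.001 -1.   ] F [-0.23  0.12 -6.13] w 37.4 t 13.55
to [np.float64(441.92489455102344), np.float64(-235.40562341818062), 270.3, 1.4957963267948966] ([24.8, -373.1, 0.0], -0.1)
```

apply_moves(rows=[{"hand": -1, "delta_pos": [2, -25, 0], "yaw": 0}, {"hand": -1, "delta_pos": [4, -60, 0], "yaw": -0.02}, {"hand": -1, "delta_pos": [7, -100, 0], "yaw": -0.04}, {"hand": -1, "delta_pos": [9, -140, 0], "yaw": -0.06}, {"hand": -1, "delta_pos": [12, -180, 0], "yaw": -0.08}, {"hand": -1, "delta_pos": [15, -220, 0], "yaw": -0.1}, {"hand": -1, "delta_pos": [17, -260, 0], "yaw": -0.1}, {"hand": -1, "delta_pos": [20, -300, 0], "yaw": -0.1}, {"hand": -1, "delta_pos": [23, -335, 0], "yaw": -0.1}, {"hand": -1, "delta_pos": [24.8, -360, 0], "yaw": -0.1}, {"hand": -1, "delta_pos": [24.8, -373, 0], "yaw": -0.1}, {"hand": -1, "delta_pos": [24.8, -373, 0], "yaw": -0.1}])

```text
clock: 14.55
position: [440.1, -237.3, 267.8]
ee_rot: [0.04, 0.999, 0.0, -0.003]
contact_force: [0.0, -0.5, -5.7]
gripper_width: 37.4
grasp_force: 62.7
```

```bash
python3 -c "
from h import *
u=np.array([np.cos(-.075),np.sin(-.075)])
go([24.8,-373,0],-.1,[*(SEAT-80*u),198,AS])"
```

```text
cmd [ 441.908 -235.295  270.312    1.496] meas [ 440.1 -237.3  267.8] 1.491 z [-0.005  0.001 -1.   ] F [ 0.04 -0.52 -5.69] w 37.4 t 14.55
to [np.float64(441.92489455102344), np.float64(-235.40562341818062), 198, 1.4957963267948966] ([-0.0, -0.1, 72.3], -0.0)
```

Lower to threading height, settle and look.

apply_moves(rows=[{"hand": -1, "delta_pos": [0, 0, 20], "yaw": 0}, {"hand": -1, "delta_pos": [0, 0, 40], "yaw": 0}, {"hand": -1, "delta_pos": [0, 0, 60], "yaw": 0}, {"hand": -1, "delta_pos": [0, 0, 72], "yaw": 0}, {"hand": -1, "delta_pos": [0, 0, 72], "yaw": 0}, {"hand": -1, "delta_pos": [0, 0, 72], "yaw": 0}, {"hand": -1, "delta_pos": [0, 0, 72], "yaw": 0}, {"hand": -1, "delta_pos": [0, 0, 72], "yaw": 0}])

```text
clock: 15.22
position: [442.7, -235.2, 199.2]
ee_rot: [0.037, 0.999, -0.0, 0.001]
contact_force: [-0.5, 0.2, -5.1]
gripper_width: 37.5
grasp_force: 62.4
```

```bash
python3 -c "
from h import *
u=np.array([np.cos(-.075),np.sin(-.075)])
go([0,0,72],0,[*SEAT,198.3,AS])
w=snap('wrist');t=snap('top');s=snap('scene')
f=lambda im,c,r,a,b,k:cv2.resize(im['pixels'][r:r+b,c:c+a,::-1],None,fx=k,fy=k,interpolation=cv2.INTER_CUBIC)
out=np.zeros((600,800,3),np.uint8)
out[:,:400]=f(w,220,80,200,300,2)
out[:300,400:]=f(t,390,170,100,75,4);out[300:,400:]=f(s,150,110,100,75,4)
cv2.imwrite('pics/m1.png',out)
p=load();h=np.array([p[0],p[1],p[2]+16.5]);print('hole',h)
for n,im in(('w',w),('t',t),('s',s)): print(n,'hole',proj(im,h),'tip',proj(im,[*(SEAT-41*u),219]),'seat',proj(im,[*SEAT,210]))
"
```

```text
cmd [ 441.908 -235.295  198.312    1.496] meas [ 442.7 -235.2  199.2] 1.496 z [ 0.002 -0.001 -1.   ] F [-0.45  0.16 -5.08] w 37.5 t 15.2167
to [np.float64(521.7), np.float64(-241.4), 198.3, 1.4957963267948966] ([-80.0, -0.1, 0.0], -0.0)
hole [ 441.90817267 -235.29535188  214.812     ]
w hole (np.float64(312.7026126252765), np.float64(317.0299538894163)) tip (np.float64(400.7545411069581), np.float64(316.71506456978733)) seat (np.float64(450.589891151295), np.float64(316.6894087885864))
t hole (np.float64(264.26011783147004), np.float64(451.1981170337058)) tip (np.float64(243.33192547026044), np.float64(450.0112673886357)) seat (np.float64(222.68291247363447), np.float64(446.3612681814783))
s hole (np.float64(147.03928264225036), np.float64(205.83688948165468)) tip (np.float64(156.83566426689094), np.float64(205.31229967298458)) seat (np.float64(171.40876537234578), np.float64(205.69745663358373))
```

View pics/m1.png

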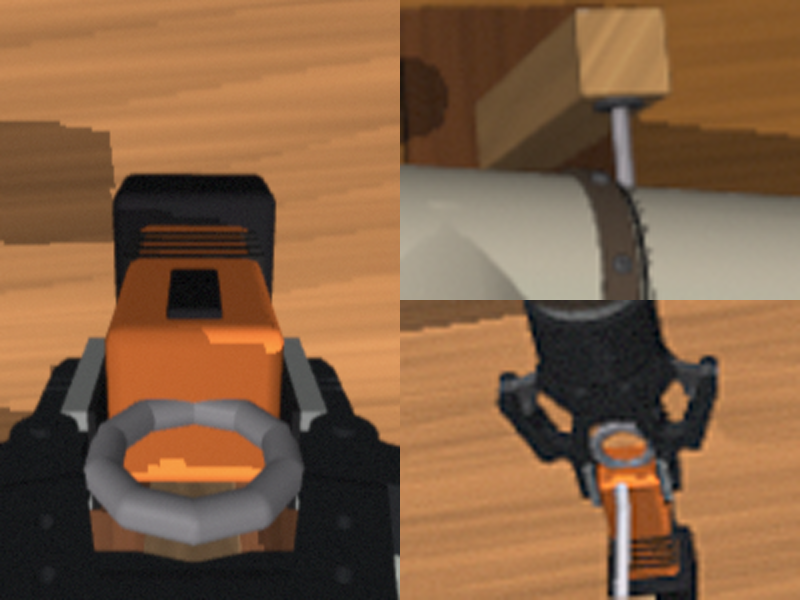

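In the montage the ring centre in the scene crop (622,445) and peg tip (623,485) match the predictions (623,448) and (621,487). Lateral and height alignment are good, so I thread slowly.

apply_moves(rows=[{"hand": -1, "delta_pos": [-6, 0, 0], "yaw": 0}, {"hand": -1, "delta_pos": [-14, 0, 0], "yaw": 0}, {"hand": -1, "delta_pos": [-22, 0, 0], "yaw": 0}, {"hand": -1, "delta_pos": [-30, 0, 0], "yaw": 0}, {"hand": -1, "delta_pos": [-38, 0, 0], "yaw": 0}, {"hand": -1, "delta_pos": [-44, 0, 0], "yaw": 0}, {"hand": -1, "delta_pos": [-48, 0, 0], "yaw": 0}, {"hand": -1, "delta_pos": [-50, 0, 0], "yaw": 0}, {"hand": -1, "delta_pos": [-50, 0, 0], "yaw": 0}, {"hand": -1, "delta_pos": [-50, 0, 0], "yaw": 0}])

```text
clock: 16.2
position: [491.5, -239.0, 198.1]
ee_rot: [0.038, 0.999, 0.0, -0.0]
contact_force: [-0.3, 0.3, -5.8]
gripper_width: 37.5
grasp_force: 62.5
```

apply_moves(rows=[{"hand": -1, "delta_pos": [-7, 0, 0], "yaw": 0}, {"hand": -1, "delta_pos": [-15, 0, 0], "yaw": 0}, {"hand": -1, "delta_pos": [-22, 0, 0], "yaw": 0}, {"hand": -1, "delta_pos": [-28, 0, 0], "yaw": 0}, {"hand": -1, "delta_pos": [-30, 0, 0], "yaw": 0}, {"hand": -1, "delta_pos": [-30, 0, 0], "yaw": 0}, {"hand": -1, "delta_pos": [-30, 0, 0], "yaw": 0}, {"hand": -1, "delta_pos": [-30, 0, 0], "yaw": 0}])

```text
clock: 16.87
position: [521.3, -241.2, 198.1]
ee_rot: [0.038, 0.999, 0.0, -0.0]
contact_force: [0.4, 0.9, -5.2]
gripper_width: 37.5
grasp_force: 62.5
```

```bash
python3 -c "
from h import *
u=np.array([np.cos(-.075),np.sin(-.075)])
adv([-50,0,0],0)
go([-30,0,0],0,[*SEAT,183.5,AS])
s=snap('scene')
cv2.imwrite('pics/s2.png',cv2.resize(s['pixels'][110:210,150:270,::-1],None,fx=5,fy=5,interpolation=cv2.INTER_CUBIC))
"
```

```text
cmd [ 521.682 -241.306  198.312    1.496] meas [ 521.3 -241.2  198.1] 1.495 z [-0.001  0.    -1.   ] F [ 0.4   0.95 -5.17] w 37.5 t 16.8667
to [np.float64(521.7), np.float64(-241.4), 183.5, 1.4957963267948966] ([-0.0, -0.1, 14.8], -0.0)
```

View pics/s2.png

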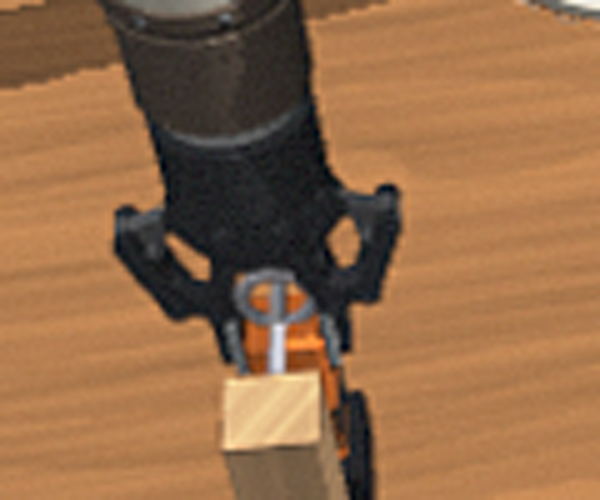

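The peg runs through the ring at (277,300). Next I lower gently while watching the force.

apply_moves(rows=[{"hand": -1, "delta_pos": [0, 0, 3], "yaw": 0}, {"hand": -1, "delta_pos": [0, 0, 6], "yaw": 0}, {"hand": -1, "delta_pos": [0, 0, 9], "yaw": 0}, {"hand": -1, "delta_pos": [0, 0, 11], "yaw": 0}, {"hand": -1, "delta_pos": [0, 0, 12], "yaw": 0}, {"hand": -1, "delta_pos": [0, 0, 12], "yaw": 0}, {"hand": -1, "delta_pos": [0, 0, 12], "yaw": 0}, {"hand": -1, "delta_pos": [0, 0, 12], "yaw": 0}])

```text
clock: 17.58
position: [521.8, -241.4, 186.5]
ee_rot: [0.038, 0.999, -0.0, 0.0]
contact_force: [0.4, 0.1, -4.7]
gripper_width: 37.8
grasp_force: 62.6
```

apply_moves(rows=[{"hand": -1, "delta_pos": [0, 0, 1], "yaw": 0}, {"hand": -1, "delta_pos": [0, 0, 1], "yaw": 0}, {"hand": -1, "delta_pos": [0, 0, 1], "yaw": 0}, {"hand": -1, "delta_pos": [0, 0, 1], "yaw": 0}])

```text
clock: 17.92
position: [521.7, -241.3, 185.4]
ee_rot: [0.038, 0.999, -0.0, 0.0]
contact_force: [0.0, -0.7, -4.9]
gripper_width: 37.4
grasp_force: 62.6
```

apply_moves(rows=[{"hand": -1, "delta_pos": [0, 0, 1], "yaw": 0}, {"hand": -1, "delta_pos": [0, 0, 1], "yaw": 0}, {"hand": -1, "delta_pos": [0, 0, 1], "yaw": 0}])

```text
clock: 18.17
position: [521.7, -241.3, 184.3]
ee_rot: [0.038, 0.999, -0.0, 0.0]
contact_force: [0.0, -0.6, -6.3]
gripper_width: 37.6
grasp_force: 62.6
```

apply_moves(rows=[{"hand": -1, "delta_pos": [0, 0, 0.5], "yaw": 0}, {"hand": -1, "delta_pos": [0, 0, 0.5], "yaw": 0}, {"hand": -1, "delta_pos": [0, 0, 0.5], "yaw": 0}])

```text
clock: 18.42
position: [521.8, -241.3, 184.1]
ee_rot: [0.038, 0.999, -0.0, 0.0]
contact_force: [-0.1, 0.5, -3.8]
gripper_width: 37.5
grasp_force: 62.7
```

apply_moves(rows=[{"hand": -1, "delta_pos": [0, 0, 0.5], "yaw": 0}, {"hand": -1, "delta_pos": [0, 0, 0.5], "yaw": 0}, {"hand": -1, "delta_pos": [0, 0, 0.5], "yaw": 0}])

```text
clock: 18.67
position: [521.8, -241.4, 183.9]
ee_rot: [0.037, 0.999, -0.0, 0.0]
contact_force: [-1.1, 0.6, -1.3]
gripper_width: 37.6
grasp_force: 63.0
```

apply_moves(rows=[{"hand": -1, "delta_pos": [0, 0, 0.5], "yaw": 0}, {"hand": -1, "delta_pos": [0, 0, 0.5], "yaw": 0}, {"hand": -1, "delta_pos": [0, 0, 0.5], "yaw": 0}])

```text
clock: 18.92
position: [521.9, -241.4, 183.7]
ee_rot: [0.037, 0.999, -0.0, 0.001]
contact_force: [-2.2, 2.5, 2.7]
gripper_width: 37.4
grasp_force: 63.5
```

apply_moves(rows=[{"hand": -0.1, "delta_pos": [0, 0, 0], "yaw": 0}, {"hand": 0.0, "delta_pos": [0, 0, 0], "yaw": 0}, {"hand": 0.1, "delta_pos": [0, 0, 0], "yaw": 0}, {"hand": 0.3, "delta_pos": [0, 0, 0], "yaw": 0}, {"hand": 0.6, "delta_pos": [0, 0, 0], "yaw": 0}, {"hand": 1, "delta_pos": [0, 0, 0], "yaw": 0}, {"hand": 1, "delta_pos": [0, 0, 0], "yaw": 0}, {"hand": 1, "delta_pos": [0, 0, 0], "yaw": 0}, {"hand": 1, "delta_pos": [0, 0, 0], "yaw": 0}, {"hand": 1, "delta_pos": [0, 0, 0], "yaw": 0}, {"hand": 1, "delta_pos": [0, 0, 0], "yaw": 0}])

```text
clock: 19.83
position: [521.7, -241.3, 182.8]
ee_rot: [0.038, 0.999, 0.0, 0.0]
contact_force: [-0.2, -0.3, -0.3]
gripper_width: 85.2
grasp_force: 0.0
```

```bash
python3 -c "
from h import *
adv([0,0,15],0)
go([0,0,0],0)
w=snap('wrist')
cv2.imwrite('pics/w3.png',w['pixels'][:,:,::-1])
"
```

```text
cmd [ 521.682 -241.306  183.312    1.496] meas [ 521.7 -241.3  182.8] 1.496 z [ 0.  0. -1.] F [-0.17 -0.26 -0.31] w 85.2 t 19.8333
```

View pics/w3.png

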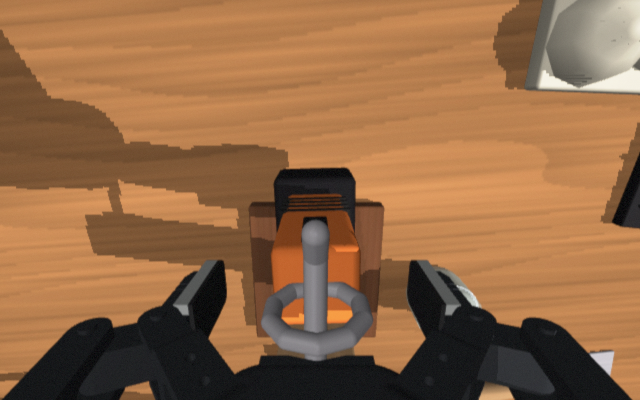

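The handle hangs on the peg, ring at (317,317) around the peg, with the fingers free on both sides. I withdraw straight up.

apply_moves(rows=[{"hand": 1, "delta_pos": [0, 0, -8], "yaw": 0}, {"hand": 1, "delta_pos": [0, 0, -20], "yaw": 0}, {"hand": 1, "delta_pos": [0, 0, -40], "yaw": 0}, {"hand": 1, "delta_pos": [0, 0, -65], "yaw": 0}, {"hand": 1, "delta_pos": [0, 0, -90], "yaw": 0}, {"hand": 1, "delta_pos": [0, 0, -110], "yaw": 0}, {"hand": 1, "delta_pos": [0, 0, -110], "yaw": 0}, {"hand": 1, "delta_pos": [0, 0, -110], "yaw": 0}])

```text
clock: 20.55
position: [522.1, -241.3, 294.7]
ee_rot: [0.038, 0.999, -0.0, 0.002]
contact_force: [-1.5, 0.3, -0.4]
gripper_width: 85.1
grasp_force: 0.0
```

apply_moves(rows=[{"hand": 1, "delta_pos": [40, 0, 0], "yaw": 0}, {"hand": 1, "delta_pos": [80, 0, 0], "yaw": 0}, {"hand": 1, "delta_pos": [100, 0, 0], "yaw": 0}, {"hand": 1, "delta_pos": [120, 0, 0], "yaw": 0}, {"hand": 1, "delta_pos": [120, 0, 0], "yaw": 0}, {"hand": 1, "delta_pos": [120, 0, 0], "yaw": 0}, {"hand": 1, "delta_pos": [120, 0, 0], "yaw": 0}, {"hand": 1, "delta_pos": [120, 0, 0], "yaw": 0}, {"hand": 1, "delta_pos": [120, 0, 0], "yaw": 0}, {"hand": 1, "delta_pos": [120, 0, 0], "yaw": 0}, {"hand": 1, "delta_pos": [120, 0, 0], "yaw": 0}, {"hand": 1, "delta_pos": [120, 0, 0], "yaw": 0}])

```text
clock: 21.55
position: [402.3, -232.3, 292.6]
ee_rot: [0.038, 0.999, 0.0, -0.0]
contact_force: [-0.4, 0.4, -0.2]
gripper_width: 85.6
grasp_force: 0.0
```

apply_moves(rows=[{"hand": 1, "delta_pos": [0, 0, 0], "yaw": 0}, {"hand": 1, "delta_pos": [0, 0, 0], "yaw": 0}, {"hand": 1, "delta_pos": [0, 0, 0], "yaw": 0}, {"hand": 1, "delta_pos": [0, 0, 0], "yaw": 0}, {"hand": 1, "delta_pos": [0, 0, 0], "yaw": 0}, {"hand": 1, "delta_pos": [0, 0, 0], "yaw": 0}, {"hand": 1, "delta_pos": [0, 0, 0], "yaw": 0}, {"hand": 1, "delta_pos": [0, 0, 0], "yaw": 0}, {"hand": 1, "delta_pos": [0, 0, 0], "yaw": 0}, {"hand": 1, "delta_pos": [0, 0, 0], "yaw": 0}, {"hand": 1, "delta_pos": [0, 0, 0], "yaw": 0}, {"hand": 1, "delta_pos": [0, 0, 0], "yaw": 0}])

```text
clock: 22.55
position: [402.0, -232.3, 292.8]
ee_rot: [0.038, 0.999, 0.0, -0.0]
contact_force: [0.3, -0.3, 0.9]
gripper_width: 85.3
grasp_force: 0.0
```

```bash
python3 -c "
from h import *
s=snap('scene','s3.png');print(read_state()['clock'],read_state()['position'])
"
```

```text
22.6 [ 402.02453398 -232.28989384  292.83164643]
```

View pics/s3.png

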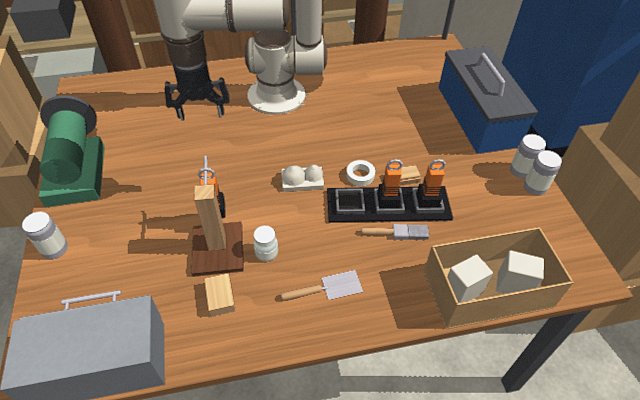

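The heavy handle hangs on the peg at (207,180). The two empties stand in bays 1 and 0 at (394,185) and (434,185), and everything else is undisturbed.

```bash
python3 -c "
from h import *
print(workorder.job_done())"
```

```text
the job is handed in; nothing more can be done
None
```

I hung the heavy handle from bay2 (about 5.2 N, against 2.95 N for bay1's) on the peg, with the two empties standing in bays 0 and 1; bay0's was not weighed, since that gap rules out two empties, and the job is handed in.

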